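# Gauge the bore of a coin tube

### The arm

A 6-joint arm with a two-finger parallel gripper is mounted at the origin on the work surface. World frame = base frame: x ahead of the robot, y to its left, z up, the work surface at z = 0. Lengths are in m, angles in rad, forces in N, time in s.
With the tool pointing down it reaches from about 0.375 to 0.975 m from the base axis. Payload 3.8 kg.
Tool frame: the origin (TCP) lies midway between the tips of the shut fingers; the grasp point (between the pads) lies 19 mm behind it; x points along the fingers, y is the direction in which the jaws open and shut, and the axes are right-handed (so a half turn about x gives the same grasp; the last joint's range is limited). The gripper opens to 88 mm and grips with 3 to 60 N. Pads are 18 mm wide; open, the fingers measure 123 mm over their backs; the gripper's body (75 mm by 187 mm) begins 45 mm behind the grasp point.
Start: joints at [1.219, 0.264, 1.604, -0, 1.274, -0.037], TCP at [0.209, 0.642, 0.216] pointing down, gripper open.
Joint ranges: [-2.63, 2.63], [-0.94, 2.18], [0.31, 2.57], [-1.31, 4.45], [0, 2.66], [-2.55, 2.55]. Speed limits (rad/s): [2.57, 2.57, 3.14, 3.14, 3.14, 3.14].

### API

Orientations are given as a rotation vector (axis times angle).
In Python, from cell import manip, inverse_kinematics, cams, order gives the robot as it stands. Calls block until the motion is done:
- manip.move_pose(position, orientation): joint-space move of the TCP to a pose.
- manip.move_linear(position, rate=0.15, rot=None): straight line of the TCP; rot=None keeps the orientation; rate is the mean speed in m/s.
- manip.set_joints(angles): joint-space move.
- manip.set_gripper(opening, force=None): finger opening in m; force is the grip in N (None keeps the last); returns when the fingers have stopped.
- manip.dwell(seconds).
- inverse_kinematics(position, orientation): joint angles nearest the present ones, or None.
- manip.state(): the state.
- cams.capture(name): name is "scene" or "side" or "wrist"; returns a dict with "image" (384x512x3 uint8, blue, green, red), "z_map" (384x512 float32, m along the optical axis (not along the pixel's ray), 0 where there is no reading), "intrinsics" (3x3 intrinsics, pixels), "k1" (the pictures are not rectified: a ray, as slopes to the right and down, at radius r is drawn at 1 + k1 r^2 times it, then the intrinsics apply), "position" and "orientation" of the camera in the world; the wrist camera has in their place "T_tool_cam" (4x4, takes a point from camera to tool coordinates, whose origin is the TCP and whose axes are the tool frame's). Camera axes: x right, y down, z forward; pixel columns grow to the right and rows downward; lengths in m; the calibration is good to about 2 mm. A picture is of the moment at which its call begins: read the wrist's pose just before it.
A pose or a line that the arm cannot do raises manip.IKError and nothing moves.
- order.close_job(): hands the job in, once; it reports no verdict.
The state is a dict: "clock": time; "joint_pos": joint angles; "joint_velocities": joint speeds; "tau": joint torques, N m; "tool_pos": TCP position; "tcp_rot": TCP orientation; "contact_force": force on the tool from outside, world axes, zero at the start; "moment": the same for the moment, N m; "gripper_width": finger opening in m.
Only numpy, scipy, OpenCV 4.12 (cv2) and the standard library are available. Lean on these libraries where they do the work, as an engineer would, in place of code of your own. Each camera call takes 0.05 s, during which the arm holds its last target.

### The job

Measure the bore of the wider of the two brass coin tubes with the plunger gauge: squeeze its wings to draw the plungers in, lower it straight into the tube until its foot rests lightly on the coins inside, let go so the plungers spring out against the wall, then push the lock cap down just until it turns tight. Draw the locked gauge straight out and stand it upright, wholly on the cork coaster it came from, still locked at the size of the bore. Work gently, for the coins mark easily: press on them with no more than about 12 N as the gauge goes in, never jam it hard against them, and leave the other things on the table where they are.

Things in the scene. Friction and masses are not known exactly. Their poses are not given: they have to be found in the camera images.
- gauge: Self-centring bore gauge of bright steel, 128 mm tall with the lock up, 0.2 to 0.28 kg, free, standing on the coaster at the start. Origin: centre of the foot's underside, z up. Foot: disc 43 mm across, 10 mm thick. Two sprung jaws slide out along the gauge's +y and -y by equal amounts, each with a plunger near the foot and a wing near the top; the tapered brass lock sits between the wings.
- gauge_wings (a point): On the gauge's axis midway between the two dark flat wings, 90 mm above its origin, axes as the gauge's. Wings: 24 mm wide along x, from 75 to 105 mm above the origin. Over both outer faces, along y: 59 mm free, 52 mm in the wide tube, 46 mm squeezed fully. Squeezing them together along y draws the plungers in (about 8 N, then a hard stop); letting go lets them spring out.
- gauge_plungers (a point): On the gauge's axis midway between the two round plunger tips, 20 mm above its origin. The tips stand along y, 21 mm from the axis when drawn in, 27.5 mm when free.
- jaw_left (a joint): How far each plunger stands out from its drawn-in position, in m: 0 drawn in, 0.0065 fully out and free, about 0.0031 when both touch the wall of the wide tube. The other jaw moves alike.
- lock (a joint): Travel of the tapered lock, m: 0 up (free), at most 0.021, growing as the cap is pushed down; starts within 0 to 0.002. It stays where left and slides with about 3 N until, with the plungers on the wide tube's wall, it meets the jaws at about 0.0145 and goes tight: 7 to 12 N is right. Locked jaws cannot spring out past that size (squeezed wings still give and return). Harder pushing draws the plungers off the wall: set too small.
- lock_cap (a point): Centre of the flat top of the lock's round brass cap (22 mm across, 6 mm thick), on the gauge's axis, 128 mm above the gauge's origin with the lock up, moving down with the lock (about 113 mm when tight, still above the wings' tops at 105 mm).
- wide_tube: The wider brass coin tube, upright and fixed: bore 48 mm, outside 56 mm, 70 mm tall, open at the top, flange 68 mm across at the foot. Origin: centre of its underside. In it a stack of coins rides on a spring: its flat top rests 15 to 42 mm above the origin (28 to 55 mm below the mouth), a height that is not measured and must be felt. It gives way 1 mm for each 3 N.
- wide_mouth (a point): Centre of the wide tube's mouth, 70 mm above its origin.
- narrow_tube: The other brass coin tube, same height (70 mm) but with a bore of 38 mm, 46 mm outside: the gauge's foot does not fit in. Not to be used. Origin: centre of its underside.
- coaster: Round cork coaster, 104 mm across, 8 mm thick, fixed to the table. Origin: centre of its underside; its top is 8 mm higher.
- pin_dish: White porcelain pin dish, 84 mm across, 22 mm high, loose; bystander, origin at the centre of its underside.
- bayonet_socket: Brass bayonet lamp socket standing upright, 38 mm across, 38 mm high, loose; bystander, origin at the centre of its underside.
- magnet: Nickel-plated horseshoe test magnet lying flat, 38 x 36 x 14 mm, loose; bystander, origin on its underside.
- pry_tool: Flat steel pry tool, about 175 mm long, 12 mm high, loose; bystander, origin on its underside near the middle, long axis along x.
- loupe: Small dark folding loupe, 66 mm long, 22 mm high, loose; bystander, origin at the centre of its lens barrel's underside.
Not all that is in view belongs to the job. Several things look just like the coaster: the one meant starts farthest to the robot's right. What is shaped like the gauge but purple is not meant.

How it is judged:
On the way, in this order (a step that is already met when the one before it is completed fails the run):
1. the gauge, its plungers drawn in, rests with its foot on the coins in the wide tube (horizontal distance between gauge and wide_tube below 0.005 m and z of gauge in the frame of wide_tube below 0.046 m and value of joint jaw_left below 0.0015 m and contact force between gauge and coins_c0 above 0.5 N), for 0.1 s.
2. the wings are let go and the plungers have sprung out against the wall, the lock still up (horizontal distance between gauge and wide_tube below 0.005 m and z of gauge in the frame of wide_tube below 0.046 m and value of joint jaw_left above 0.0022 m and contact force between the fingers and gauge below 0.1 N and value of joint lock below 0.006 m), for 0.2 s.
3. the lock is pushed down tight while the gauge stands in the tube (horizontal distance between gauge and wide_tube below 0.005 m and z of gauge in the frame of wide_tube below 0.046 m and value of joint jaw_left between 0.0022 and 0.0041 m and value of joint lock above 0.0115 m), for 0.2 s.
4. the gauge is drawn clear of the tube, the lock still down (value of joint lock above 0.0115 m and z of gauge in the frame of wide_tube above 0.072 m), for 0.2 s.
At the end, for the whole second after the job is handed in: The gauge stands upright (within 3.5 degrees) and at rest with its foot wholly on the cork coaster (axis within 31 mm of the coaster's centre), let go, the lock still down (more than 11.5 mm) and the plungers still at the bore's size (2.2 to 4.1 mm out of the drawn-in position) (value of joint jaw_left between 0.0022 and 0.0041 m and value of joint lock above 0.0115 m and horizontal distance between gauge and coaster below 0.031 m and z of gauge in the frame of coaster between 0.006 and 0.0105 m and angle between gauge's own z axis and vertical below 0.06 rad and linear speed of gauge below 0.02 m/s); the robot touches nothing.
It fails at once if until the lock is down, the gauge bears on the coins with more than 12 N (value of joint lock below 0.0115 m and contact force between gauge and coins_c0 above 12 N).
It fails at once if the gauge is jammed against the coins with more than 40 N at any time (contact force between gauge and coins_c0 above 40 N).
It fails at once if the gauge is tipped over (more than 30 degrees) (angle between gauge's own z axis and vertical above 0.52 rad).
It fails at once if a bystander is pushed more than 20 mm (distance of any of pin_dish, bayonet_socket, magnet, pry_tool, loupe from where it was at the start of the episode above 0.02 m).
It also fails if it takes over 72 s, if anything falls off the work surface, if the arm or the gripper's body presses on something with over 40 N, if the wrist force passes 120 N, or if a joint passes its speed limit or range.

## Working session

There is one attempt and no reset: what is moved stays moved. The work goes in short steps, each a Python script; the robot and the scene stay as the last script left them, time stands still between calls to the robot, and variables do not carry over. Pictures are saved under pics/ and viewed, and the job is handed in when it is done.

```bash
ls; mkdir -p pics; python3 - <<'E'
from cell import manip,cams
import cv2
s=manip.state();print(s)
for n in("scene","side","wrist"):
    c=cams.capture(n);cv2.imwrite(f"pics/{n}0.png",c["image"])
    print(n,c["intrinsics"],c["k1"],c.get("position"),c.get("orientation"),c.get("T_tool_cam"))
E
```

```text
pics
{'clock': 0.0, 'joint_pos': array([ 1.21907773e+00,  2.64742221e-01,  1.60535517e+00, -1.82627514e-05,
        1.27369145e+00, -3.69031409e-02]), 'joint_velocities': array([ 4.52379763e-04, -1.00220230e-03, -1.33488234e-03, -2.38060143e-04,
       -8.60048682e-05,  1.31317940e-03]), 'tau': array([-8.77378579e-05, -5.02131557e+01, -3.56864583e+01,  7.28907553e-02,
        2.96802144e-02, -1.96950182e-04]), 'tool_pos': array([0.20875861, 0.64111756, 0.21510559]), 'tcp_rot': array([ 0.24537948,  1.55704611, -0.24878131]), 'contact_force': array([ 0.02878854, -0.12050671, -0.18192065]), 'moment': array([ 0.03378634, -0.02172315,  0.06529779]), 'gripper_width': 0.08830991299654928}
scene [[492.48226169   0.         247.72408014]
 [  0.         492.48226169 192.00267104]
 [  0.           0.           1.        ]] -0.19626395359413976 [0.96655642 0.61596013 0.86954493] [-0.79471502 -2.58710506  1.04365235] None
side [[496.11661739   0.         255.54474145]
 [  0.         496.11661739 184.96817772]
 [  0.           0.           1.        ]] -0.20995669784907245 [ 0.08459765 -0.82833974  0.79908382] [-2.14425571  0.53435441 -0.27487616] None
wrist [[275.09806174   0.         253.49712273]
 [  0.         275.09806174 187.57659138]
 [  0.           0.           1.        ]] -0.03753939974791852 None None [[ 2.87690326e-04 -2.96711655e-01  9.54967073e-01 -1.68774814e-01]
 [ 9.99999958e-01  1.23657311e-04 -2.62836024e-04 -8.16617065e-04]
 [-4.01021482e-05  9.54967109e-01  2.96711678e-01 -7.60781051e-02]
 [ 0.00000000e+00  0.00000000e+00  0.00000000e+00  1.00000000e+00]]
```

View pics/scene0.png

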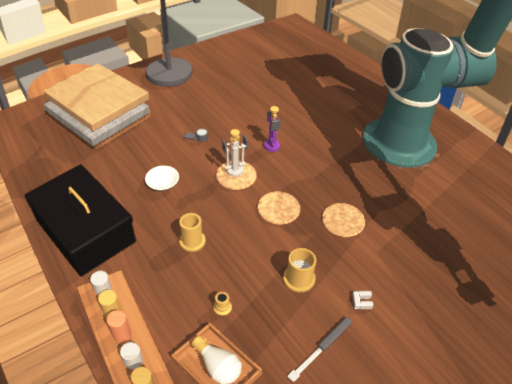

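View pics/side0.png

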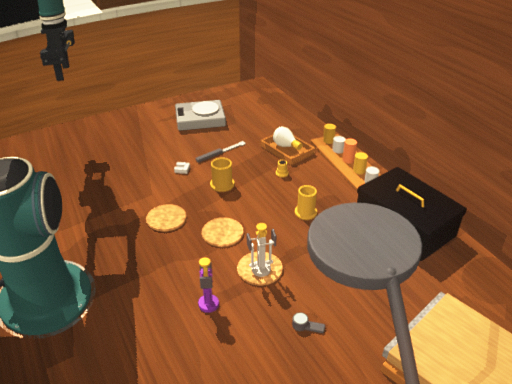

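View pics/wrist0.png

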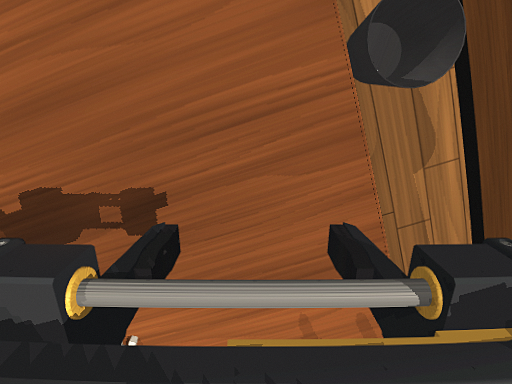

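```bash
cat > h.py <<'E'
from cell import manip,inverse_kinematics,cams,order
import numpy as np,cv2
from scipy.spatial.transform import Rotation as R
def pose(c):
    if c.get("position") is not None: return np.array(c["position"]),R.from_rotvec(c["orientation"]).as_matrix()
    s=c["st"]; T=np.eye(4);T[:3,:3]=R.from_rotvec(s["tcp_rot"]).as_matrix();T[:3,3]=s["tool_pos"];T=T@c["T_tool_cam"];return T[:3,3],T[:3,:3]
def cap(n):
    s=manip.state();c=cams.capture(n);c["st"]=s;return c
def slopes(c,uv):
    K=c["intrinsics"];k=c["k1"]
    return cv2.undistortPoints(np.array(uv,float).reshape(-1,1,2),K,np.array([k,0,0,0,0.])).reshape(-1,2)
def rays(c,uv):
    p,M=pose(c);s=slopes(c,uv);return p,np.c_[s,np.ones(len(s))]@M.T
def onz(c,uv,z):
    p,d=rays(c,uv);return p+d*((z-p[2])/d[:,2])[:,None]
def cloud(c):
    z=c["z_map"];h,w=z.shape;u,v=np.meshgrid(np.arange(w),np.arange(h))
    p,d=rays(c,np.c_[u.ravel(),v.ravel()]);P=p+d*z.ravel()[:,None];P[z.ravel()==0]=np.nan
    return P.reshape(h,w,3)
def proj(c,P):
    p,M=pose(c);q=(np.atleast_2d(P)-p)@M;s=q[:,:2]/q[:,2:];s=s*(1+c["k1"]*(s**2).sum(1))[:,None]
    return s*[c["intrinsics"][0,0],c["intrinsics"][1,1]]+c["intrinsics"][:2,2]
E
python3 - <<'E'
from h import *
import pickle
for n,cr in(("scene",(120,190,210,300)),("side",(215,290,190,290))):
    c=cap(n);pickle.dump(c,open(n+".pkl","wb"))
    P=cloud(c);im=c["image"]
    print(n,onz(c,[{"scene":(237,177),"side":(260,270)}[n]],.008), onz(c,[{"scene":(302,258),"side":(222,163)}[n],{"scene":(191,220),"side":(307,192)}[n]],.07))
    # ridge of depth: points within height bands near gauge and tubes
    g=onz(c,[{"scene":(237,177),"side":(260,270)}[n]],.008)[0]
    for name,ctr,bands in(("gauge",g,[(.015,.02),(.085,.111),(.115,.128),(.128,.14)]),):
        for a,b in bands:
            m=(np.hypot(P[...,0]-ctr[0],P[...,1]-ctr[1])<.05)&(P[...,2]>a)&(P[...,2]<b)
            q=P[m];print(name,a,b,len(q),q.mean(0) if len(q) else"",q.min(0),q.max(0))
    a,b,x,y=cr
    cv2.imwrite(f"pics/{n}_crop.png",cv2.resize(im[a:b,x:y],None,fx=7,fy=7,interpolation=cv2.INTER_CUBIC))
E
```

```text
scene [[ 0.46922714 -0.12489558  0.008     ]] [[ 0.52619373  0.19661013  0.07      ]
 [ 0.66123884 -0.01564593  0.07      ]]
gauge 0.015 0.02 81 [ 0.46546625 -0.14019109  0.01743253] [ 0.44523654 -0.16598192  0.01502647] [ 0.48445173 -0.1242016   0.01997462]
gauge 0.085 0.111 182 [ 0.46447654 -0.142743    0.09864812] [ 0.43252722 -0.1614199   0.0853201 ] [ 0.49410401 -0.1272025   0.11079761]
gauge 0.115 0.128 26 [ 0.46376695 -0.1461748   0.11866035] [ 0.4519021  -0.15328132  0.11529171] [ 0.47250663 -0.14171752  0.12212998]
gauge 0.128 0.14 55 [ 0.46429573 -0.14524804  0.13425504] [ 0.45382498 -0.15733606  0.12904603] [ 0.47519416 -0.13454949  0.13972985]
side [[ 0.45782967 -0.1500803   0.008     ]] [[ 0.52751999  0.19318357  0.07      ]
 [ 0.65795178 -0.02320411  0.07      ]]
gauge 0.015 0.02 90 [ 0.45893475 -0.15592787  0.0166235 ] [ 0.43948406 -0.17056668  0.01501053] [ 0.48004546 -0.12873904  0.01995378]
gauge 0.085 0.111 230 [ 0.46030851 -0.15165255  0.09877737] [ 0.42986488 -0.16967912  0.08512514] [ 0.48964369 -0.13114313  0.11099206]
gauge 0.115 0.128 32 [ 0.45967451 -0.14916686  0.11899197] [ 0.44980434 -0.1531695   0.11552856] [ 0.47175309 -0.14053972  0.12465011]
gauge 0.128 0.14 76 [ 0.45966966 -0.14919043  0.13354347] [ 0.45018974 -0.15963384  0.12903726] [ 0.47092953 -0.13597391  0.13715533]
```

View pics/scene_crop.png

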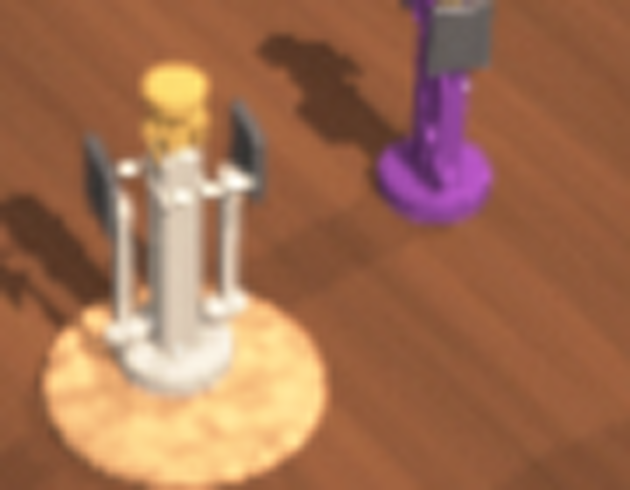

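View pics/side_crop.png

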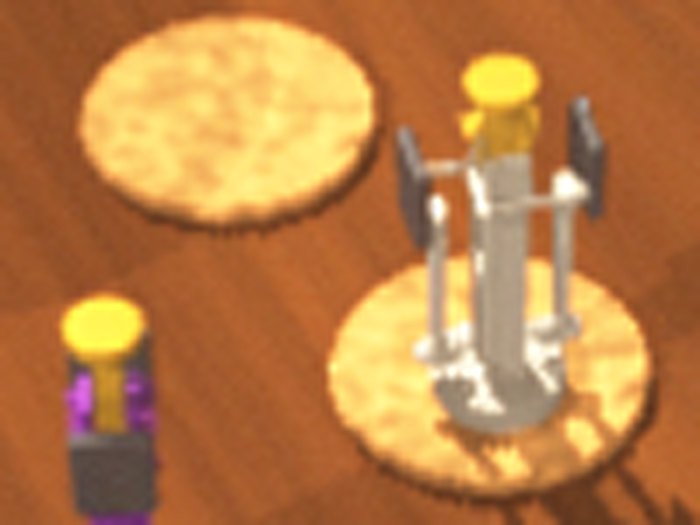

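```bash
python3 - <<'E'
from h import *
import pickle
C={n:pickle.load(open(n+".pkl","rb")) for n in("scene","side")}
seed={"gauge":(.462,-.148),"wide":(.527,.195),"narrow":(.66,-.02)}
def near(P,k,r): return np.hypot(P[...,0]-seed[k][0],P[...,1]-seed[k][1])<r
for n,c in C.items():
    P=cloud(c);im=c["image"];hsv=cv2.cvtColor(im,cv2.COLOR_BGR2HSV).astype(int);H,S,V=hsv[...,0],hsv[...,1],hsv[...,2]
    # wings
    m=near(P,"gauge",.045)&(P[...,2]>.082)&(P[...,2]<.115)&(V<125)&(S<90)
    k,l,st,ce=cv2.connectedComponentsWithStats(m.astype(np.uint8))
    W=[]
    for i in np.argsort(-st[1:,4])[:2]+1:
        q=np.median(P[l==i],0);W.append(q);print(n,"wing",st[i],ce[i].round(1),q.round(4))
    d=W[0]-W[1];print("  axis deg",np.degrees(np.arctan2(d[1],d[0])),"sep",np.linalg.norm(d[:2]),"mid",(W[0]+W[1])/2)
    # cap top
    m=near(P,"gauge",.02)&(P[...,2]>.124)&(P[...,2]<.146)&(S>120)&(H>15)&(H<35)
    q=P[m];u=np.argwhere(m)[:,::-1];print("  cap px",len(q),u.min(0),u.max(0),"z95",np.percentile(q[:,2],[50,95]))
    t=m&(P[...,2]>np.percentile(q[:,2],95)-.004);u=np.argwhere(t)[:,::-1].astype(float)
    (cx,cy),ax,an=cv2.minAreaRect(u.astype(np.float32));print("  captop",cx,cy,onz(c,[(cx,cy)],.136))
    # coaster
    m=((P[...,2]<.014)&near(P,"gauge",.11)&(H<30)&(H>10)&(V>190)).astype(np.uint8)
    m=cv2.morphologyEx(m,cv2.MORPH_OPEN,np.ones((3,3)))
    k,l,st,ce=cv2.connectedComponentsWithStats(m)
    for i in np.argsort(-st[1:,4])[:2]+1:
        hull=cv2.convexHull(np.argwhere(l==i)[:,::-1].astype(np.float32)).reshape(-1,2)
        q=onz(c,hull,.008)[:,:2].astype(np.float32);print("  coaster",st[i],cv2.minEnclosingCircle(q))
    for k_ in("wide","narrow"):
        m=near(P,k_,.04)&(P[...,2]>.066)&(P[...,2]<.078)
        hull=cv2.convexHull(np.argwhere(m)[:,::-1].astype(np.float32)).reshape(-1,2)
        q=onz(c,hull,.07)[:,:2];z=P[m][:,2]
        e=cv2.fitEllipse(q.astype(np.float32))
        print("  ",k_,m.sum(),"z",np.median(z),"circ",cv2.minEnclosingCircle(q.astype(np.float32)),e)
    m=(H>130)&(H<160)&(S>150)
    q=P[m];print("  purple",np.nanmedian(q,0))
c=C["scene"];cv2.imwrite("pics/tubes.png",np.hstack([cv2.resize(C["scene"]["image"][200:300,160:330],None,fx=2.3,fy=2.3,interpolation=cv2.INTER_CUBIC),cv2.resize(C["side"]["image"][140:240,190:340],None,fx=2.3,fy=2.3,interpolation=cv2.INTER_CUBIC)]))
E
```

```text
scene wing [222 140   5  14  36] [224. 146.] [ 0.4908 -0.1478  0.1054]
scene wing [243 135   5  10  30] [244.9 140.4] [ 0.439  -0.1348  0.1066]
  axis deg -14.161339756474083 sep 0.05341309581991495 mid [ 0.46493655 -0.14129043  0.10597648]
  cap px 53 [230 130] [238 136] z95 [0.13414501 0.13677519]
  captop 234.0 133.0 [[ 0.46601252 -0.14326897  0.136     ]]
  coaster [216 163  41  27 687] ((0.46611371636390686, -0.13434232771396637), 0.053058017045259476)
   wide 184 z 0.06956111117418828 circ ((0.5271058678627014, 0.19939813017845154), 0.02988886833190918) ((0.5277720093727112, 0.19905614852905273), (0.05617806687951088, 0.05914951488375664), 146.05299377441406)
   narrow 133 z 0.06985294174077883 circ ((0.6659532189369202, -0.014658575877547264), 0.025272509083151817) ((0.6646712422370911, -0.014610116370022297), (0.043660249561071396, 0.05159260332584381), 159.53160095214844)
  purple [nan nan nan]
side wing [272 231   4  15  33] [273.5 238. ] [ 0.4841 -0.1621  0.1006]
side wing [247 237   4  12  22] [248.7 243.1] [ 0.431  -0.1503  0.0999]
  axis deg -12.519598743420289 sep 0.05
[... 159 characters left out ...]
71814  0.136     ]]
  coaster [236 253  47  32 678] ((0.46109113097190857, -0.14045333862304688), 0.05247575417160988)
  coaster [265 252   4   8  31] ((0.49298226833343506, -0.1163703054189682), 0.01215498335659504)
   wide 57 z 0.06787558425957796 circ ((0.5253023505210876, 0.1926804929971695), 0.028999950736761093) ((0.5246761441230774, 0.19359849393367767), (0.05319394916296005, 0.05698005110025406), 83.33818817138672)
   narrow 76 z 0.0681681116900743 circ ((0.6615330576896667, -0.019162321463227272), 0.02591833472251892) ((0.6613242030143738, -0.017964260652661324), (0.04540976881980896, 0.051480360329151154), 142.29139709472656)
  purple [ 0.31226434 -0.1945988   0.01965532]
  return np.nanmean(a, axis, out=out, keepdims=keepdims)
```

View pics/tubes.png

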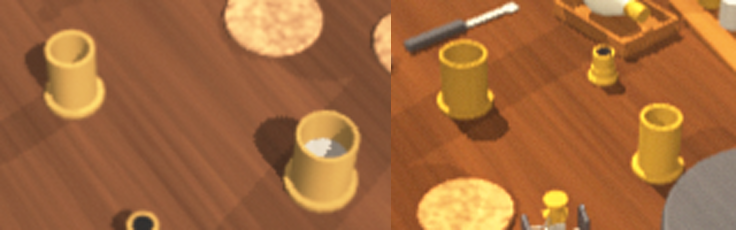

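```bash
cat >> h.py <<'E'
def rot(yaw):
    x=np.array([0,0,-1.]);y=np.array([np.cos(yaw),np.sin(yaw),0]);return R.from_matrix(np.c_[x,y,np.cross(x,y)]).as_rotvec()
E
python3 - <<'E'
from h import *
for d in(-13,167):
    for p in([.462,-.147,.25],[.526,.196,.25]):
        q=inverse_kinematics(p,rot(np.radians(d)));print(d,p,None if q is None else np.round(q,2))
d=-13
import pickle
for n,p in(("tube",[.526,.196,.22]),("gauge",[.462,-.147,.25])):
    y=np.radians(-13)
    if inverse_kinematics(p,rot(y)) is None:y+=np.pi
    manip.move_pose(p,rot(y));manip.dwell(.3)
    c=cap("wrist");pickle.dump(c,open(f"w{n}.pkl","wb"));cv2.imwrite(f"pics/w{n}.png",c["image"])
    s=manip.state();print(s["clock"],s["tool_pos"],s["joint_pos"].round(2),s["contact_force"])
E
```

```text
-13 [0.462, -0.147, 0.25] [-0.36 -0.12  1.95 -0.    1.31 -0.13]
-13 [0.526, 0.196, 0.25] [ 0.31  0.03  1.81 -0.    1.3   0.54]
167 [0.462, -0.147, 0.25] None
167 [0.526, 0.196, 0.25] None
2.575 [0.52589899 0.19642658 0.2199541 ] [0.31 0.05 1.85 0.   1.25 0.54] [-0.25710842 -0.66815033 -0.00295921]
4.2417 [ 0.46220748 -0.14644061  0.24984931] [-0.36 -0.12  1.95  0.    1.31 -0.13] [-0.32784339  0.65501281 -0.39706246]
```

View pics/wtube.png

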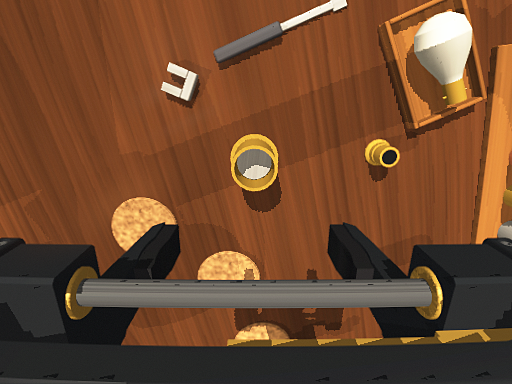

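View pics/wgauge.png

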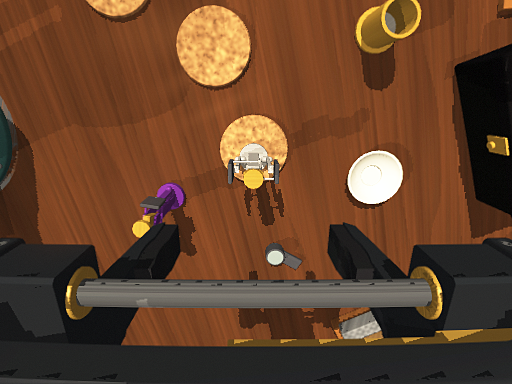

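```bash
python3 - <<'E'
from h import *
import pickle
g=pickle.load(open("wgauge.pkl","rb"));t=pickle.load(open("wtube.pkl","rb"))
a=cv2.resize(g["image"][100:210,205:305],(500,550),interpolation=cv2.INTER_CUBIC)
b=cv2.resize(t["image"][125:200,222:290],(499,550),interpolation=cv2.INTER_CUBIC)
cv2.imwrite("pics/wz.png",np.hstack([a[:,:400],b[:,:400]][:2]) if 0 else cv2.resize(np.hstack([a,b]),(800,440)))
# cap
hsv=cv2.cvtColor(g["image"],cv2.COLOR_BGR2HSV).astype(int)
P=cloud(g);print("z at cap",P[179,254],"z_map range")
m=(hsv[...,1]>150)&(hsv[...,0]>18)&(hsv[...,0]<35)&(P[...,2]>.13);m[:160]=0;m[195:]=0;m[:,:235]=0;m[:,275:]=0
u=np.argwhere(m)[:,::-1].astype(np.float32);q=onz(g,u,.136)
print("cap",len(u),u.min(0),u.max(0),q.mean(0),cv2.minEnclosingCircle(q[:,:2].astype(np.float32)))
# wings
m=(hsv[...,2]<100)&(P[...,2]>.075)&(P[...,2]<.13)&(np.hypot(P[...,0]-.462,P[...,1]+.147)<.045)
k,l,st,ce=cv2.connectedComponentsWithStats(m.astype(np.uint8));print(st[1:],ce[1:])
W=[]
for i in np.argsort(-st[1:,4])[:2]+1:
    q=P[l==i];top=q[q[:,2]>np.percentile(q[:,2],90)-.006];print(len(q),np.median(q,0),"z",np.percentile(q[:,2],[5,95]))
    uu=np.argwhere(l==i)[:,::-1].astype(np.float32); W.append(np.median(q,0))
d=W[0]-W[1];print(np.degrees(np.arctan2(d[1],d[0])),np.linalg.norm(d[:2]),(W[0]+W[1])/2)
# tube
P=cloud(t);m=(P[...,2]>.064)&(P[...,2]<.076)&(np.hypot(P[...,0]-.526,P[...,1]-.196)<.045)
u=np.argwhere(m)[:,::-1].astype(np.float32);hull=cv2.convexHull(u).reshape(-1,2)
q=onz(t,hull,.07)[:,:2].astype(np.float32);print("rim",m.sum(),u.min(0),u.max(0),"z",np.median(P[m][:,2]),cv2.minEnclosingCircle(q),cv2.fitEllipse(q))
hs=P[(np.hypot(P[...,0]-.526,P[...,1]-.196)<.015)];print("inside z",np.percentile(hs[:,2],[5,50,95]))
E
```

```text
z at cap [ 0.46293993 -0.14875533  0.1363282 ] z_map range
cap 303 [243. 169.] [263. 188.] [ 0.46185049 -0.14815223  0.136     ] ((0.4619123339653015, -0.14805924892425537), 0.010929308831691742)
[[229 159   5  25  72]
 [273 160   6  24  89]
 [228 165   2   4   4]
 [236 165   4   2   4]
 [239 169   1   1   1]
 [258 169   1   1   1]
 [228 183   1   1   1]] [[231.61111111 169.25      ]
 [275.95505618 170.11235955]
 [228.25       166.5       ]
 [237.5        165.25      ]
 [239.         169.        ]
 [258.         169.        ]
 [228.         183.        ]]
89 [ 0.48851859 -0.15051838  0.11279241] z [0.09784319 0.11421328]
72 [ 0.43808077 -0.13974352  0.10544134] z [0.08914038 0.11364106]
-12.058643797252193 0.051575877205001286 [ 0.46329968 -0.14513095  0.10911687]
rim 537 [231. 145.] [277. 190.] z 0.07039468651111419 ((0.5275827646255493, 0.19731685519218445), 0.02833200991153717) ((0.5274518132209778, 0.19738277792930603), (0.05530410259962082, 0.05638613924384117), 176.5727081298828)
inside z [0.03500842 0.03624609 0.03742443]
```

View pics/wz.png

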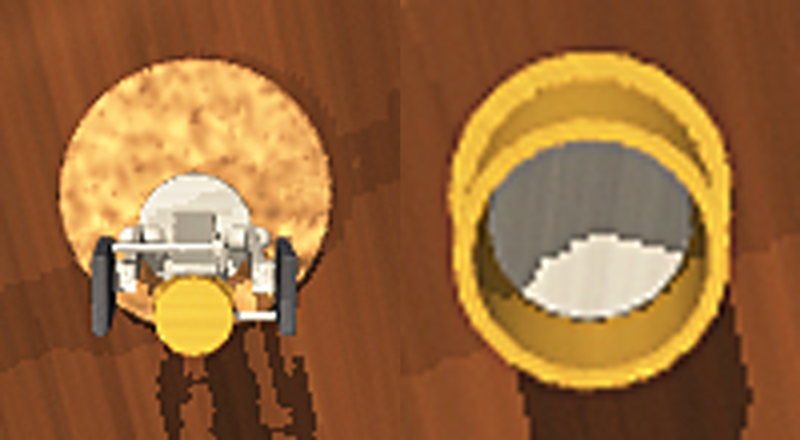

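```bash
python3 - <<'E'
from h import *
r=rot(np.radians(-13));gx,gy=.4619,-.1481
manip.move_pose([gx,gy,.17],r)
manip.move_linear([gx,gy,.079],rate=.1)
manip.dwell(.2);s0=manip.state();print(s0["clock"],s0["tool_pos"],s0["contact_force"])
manip.set_gripper(.040,25)
manip.dwell(.2);s=manip.state();print(s["gripper_width"],s["contact_force"],s["moment"]-s0["moment"])
manip.move_linear([gx,gy,.095],rate=.03)
manip.dwell(.3);s=manip.state();print(s["clock"],s["gripper_width"],s["contact_force"]-s0["contact_force"],s["moment"]-s0["moment"])
for n in("side","scene","wrist"):
    cv2.imwrite(f"pics/{n}1.png",cap(n)["image"])
a=cv2.imread("pics/side1.png")[190:300,200:330];b=cv2.imread("pics/scene1.png")[100:210,170:300]
cv2.imwrite("pics/g1.png",cv2.resize(np.hstack([a,b]),(800,338),interpolation=cv2.INTER_CUBIC))
E
```

```text
5.9167 [ 0.46248069 -0.14831357  0.07974671] [ 0.10390119 -0.04161908  0.33213283]
0.042915496117067894 [-1.22086707  0.88742142  4.66316337] [ 0.08665816  0.23038554 -0.05071176]
7.8417 0.043198721863588085 [-0.1191011   0.53745329 -2.81532683] [ 0.00266929 -0.02500361 -0.04444595]
```

View pics/g1.png

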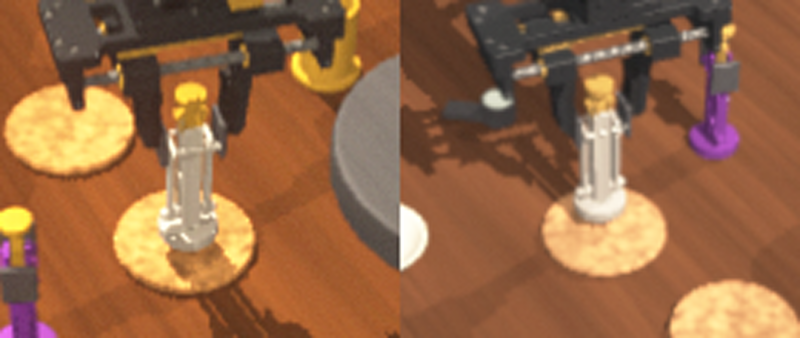

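View pics/wrist1.png

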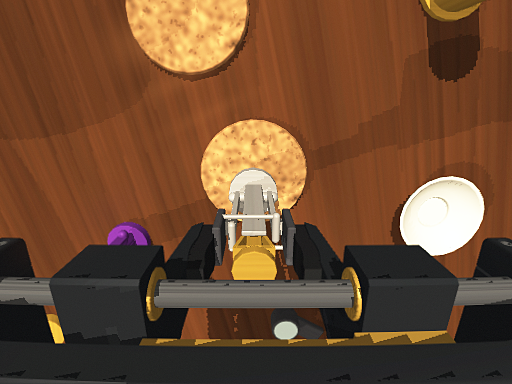

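```bash
python3 - <<'E'
from h import *
import pickle
c=cap("wrist");pickle.dump(c,open("wgr.pkl","wb"));s=c["st"]
T=R.from_rotvec(s["tcp_rot"]).as_matrix();P=cloud(c)
hsv=cv2.cvtColor(c["image"],cv2.COLOR_BGR2HSV).astype(int)
lo=lambda Q:(np.atleast_2d(Q)-s["tool_pos"])@T
L=lo(P.reshape(-1,3)).reshape(P.shape)
m=(hsv[...,1]<60)&(hsv[...,2]>140)&(abs(L[...,1])<.03)&(P[...,2]>.022)&(P[...,2]<.042);m[200:]=0
u=np.argwhere(m)[:,::-1];print("foot",len(u),u.min(0),u.max(0),np.median(P[m][:,2]))
hull=cv2.convexHull(u.astype(np.float32)).reshape(-1,2);hull=hull[hull[:,1]<182]
q=lo(onz(c,hull,.034))
# circle fit in tool y,z
A=np.c_[2*q[:,1:],np.ones(len(q))];x=np.linalg.lstsq(A,(q[:,1:]**2).sum(1),rcond=None)[0];print("foot fit y,z",x[:2],"r",np.sqrt(x[2]+x[:2]@x[:2]))
print("far edge",q[:,2].min(),"-> centre z",q[:,2].min()+.0215,"y",q[:,1].min(),q[:,1].max())
m=(hsv[...,1]>150)&(hsv[...,0]>18)&(hsv[...,0]<35)&(P[...,2]>.146);m[:,:225]=0;m[:,285:]=0;m[:225]=0;m[290:]=0
u=np.argwhere(m)[:,::-1];print("cap",len(u),u.min(0),u.max(0),np.median(P[m][:,2]))
zc=np.median(P[m][:,2])
print(cv2.minEnclosingCircle(lo(onz(c,u,.152))[:,1:].astype(np.float32)))
E
```

```text
foot 786 [229 168] [276 193] 0.034173197751126
foot fit y,z [-0.00027267 -0.00290049] r 0.019489040016689104
far edge -0.022013417215536926 -> centre z -0.0005134172155369272 y -0.018020618727578697 0.014857677170295997
cap 1246 [232 246] [276 279] 0.1517527322791533
((0.00045703843352384865, -0.0020113897044211626), 0.011473458260297775)
```

```bash
python3 - <<'E'
from h import *
import pickle
tz=np.array([np.sin(np.radians(-13)),-np.cos(np.radians(-13))])
t=np.array([.5275,.1973])+.001*tz
manip.move_linear([.4619,-.1481,.20],rate=.15)
manip.move_linear([*t,.20],rate=.2)
manip.move_linear([*t,.158],rate=.1);manip.dwell(.4)
c=cap("wrist");s=c["st"];print(s["clock"],s["tool_pos"],s["gripper_width"],s["contact_force"]);pickle.dump(c,open("wh.pkl","wb"))
cv2.imwrite("pics/wh.png",cv2.resize(c["image"][120:300,170:340],(680,720))[:600])
for n in("scene","side"):
    c=cap(n);pickle.dump(c,open(n+"h.pkl","wb"));cv2.imwrite(f"pics/{n}h.png",c["image"])
a=cv2.imread("pics/sideh.png")[100:210,160:290];b=cv2.imread("pics/sceneh.png")[190:300,240:370]
cv2.imwrite("pics/gh.png",cv2.resize(np.hstack([a,b]),(800,338),interpolation=cv2.INTER_CUBIC))
E
```

```text
11.7583 [0.52754121 0.19643872 0.15850369] 0.04334204275288436 [ 1.3114912  -0.14277347 -2.02125184]
```

View pics/gh.png

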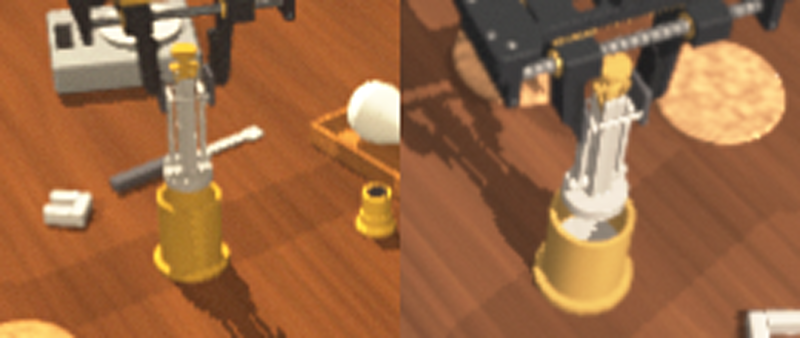

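View pics/wh.png

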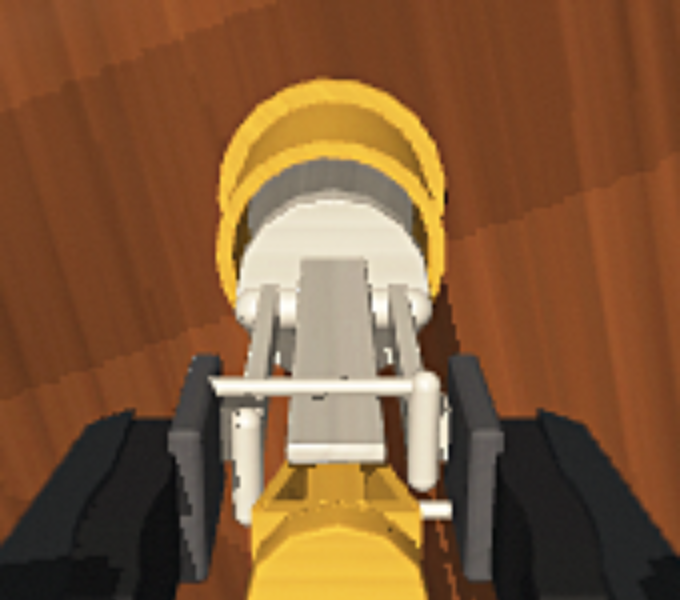

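```bash
cat > fit.py <<'E'
from h import *
from scipy.optimize import least_squares
def fits(c,zo,show=True):
    s=c["st"];T=R.from_rotvec(s["tcp_rot"]).as_matrix();P=cloud(c);hsv=cv2.cvtColor(c["image"],cv2.COLOR_BGR2HSV).astype(int)
    lo=lambda Q:(np.atleast_2d(Q)-s["tool_pos"])@T
    def fix(q,r):
        f=least_squares(lambda p:np.hypot(q[:,0]-p[0],q[:,1]-p[1])-r,[0,0],loss="soft_l1",f_scale=.0005);return f.x,np.abs(f.fun).mean()
    m=(hsv[...,1]<70)&(hsv[...,2]>150)&(abs(P[...,2]-(zo+.010))<.006)&(np.abs(lo(P.reshape(-1,3))[:,1].reshape(m0.shape if 0 else P.shape[:2]))<.03)
    pts=[]
    for x in range(234,276,2):
        r=np.where(m[:,x])[0]
        if len(r): pts.append((x,r.min()-.5))
    foot=fix(lo(onz(c,pts,zo+.010))[:,1:],.0215)
    m=(hsv[...,1]>130)&(hsv[...,0]>15)&(hsv[...,0]<35)&(abs(P[...,2]-.07)<.005)
    pts2=[]
    for x in range(228,280,2):
        r=np.where(m[:,x])[0]
        if len(r): pts2.append((x,r.min()-.5))
    rim=fix(lo(onz(c,pts2,.07))[:,1:],.028)
    return foot,rim,T,pts,pts2
E
python3 - <<'E'
from fit import *
import pickle
c=pickle.load(open("wh.pkl","rb"))
zo=c["st"]["tool_pos"][2]-.0717
f,r,T,a,b=fits(c,zo);print("foot y,z",f,"rim",r);print(a[::4],b[::4])
print("world",c["st"]["tool_pos"]+T@[0,*r[0]],"need shift tool y,z",r[0]-f[0])
hsv=cv2.cvtColor(c["image"],cv2.COLOR_BGR2HSV);P=cloud(c)
m=(abs(P[...,2]-zo-.01)<.008)&(hsv[...,1]<70);print(np.median(P[m][:,2]),zo+.01)
E
```

```text
foot y,z (array([-0.00037401, -0.00048833]), np.float64(0.0003681954411745072)) rim (array([-0.00048516, -0.00109173]), np.float64(0.0002501385808287911))
[(234, np.float64(177.5)), (242, np.float64(169.5)), (250, np.float64(167.5)), (258, np.float64(168.5)), (266, np.float64(171.5)), (274, np.float64(181.5))] [(228, np.float64(167.5)), (236, np.float64(158.5)), (244, np.float64(155.5)), (252, np.float64(154.5)), (260, np.float64(154.5)), (268, np.float64(158.5)), (276, np.float64(166.5))]
world [0.52731398 0.19761158 0.15850378] need shift tool y,z [-0.00011115 -0.0006034 ]
0.09772934604851974 0.09680369373780165
```

```bash
cat > desc.py <<'E'
from fit import *
t=np.array([.5275,.1973])+.0010*np.array([np.sin(np.radians(-13)),-np.cos(np.radians(-13))])
t=t-.0006*np.array([np.sin(np.radians(-13)),-np.cos(np.radians(-13))])
def F(n=5):
    v=[]
    for _ in range(n):
        manip.dwell(.02);v.append(manip.state()["contact_force"])
    return np.mean(v,0)
E
python3 - <<'E'
from desc import *
manip.move_linear([*t,.158],rate=.03);manip.dwell(.2);f0=F();print(f0)
z=.158
for z in (.148,.14,.132,.124,.117):
    manip.move_linear([*t,z],rate=.06);f=F(3);print(z,manip.state()["tool_pos"].round(4),(f-f0).round(2))
    if abs(f-f0)[2]>2.5 or np.abs(f-f0)[:2].max()>4: print("stop");break
print(manip.state()["clock"])
E
```

```text
[-0.21057236 -0.04156246 -2.8040745 ]
0.148 [0.527  0.1968 0.1474] [ 0.33 -0.09  0.33]
0.14 [0.5272 0.1968 0.1396] [0.47 0.06 0.7 ]
0.132 [0.5271 0.1968 0.1316] [0.57 0.12 0.74]
0.124 [0.5271 0.1968 0.1236] [-0.05 -0.04  0.77]
0.117 [0.5271 0.1968 0.1166] [0.32 0.29 0.58]
14.125
```

```bash
python3 - <<'E'
from desc import *
f0=np.array([-.2,-.04,-2.2]);z=.117
while z>.082:
    z-=.0007;manip.move_linear([*t,z],rate=.02);f=F(3)-f0
    if abs(f[2])>1 or z<.110: print(round(z,4),manip.state()["tool_pos"][2].round(4),f.round(2))
    if f[2]>2.6 or np.abs(f[:2]).max()>4: break
manip.dwell(.3);print(F()-f0,manip.state()["clock"],manip.state()["tool_pos"],manip.state()["gripper_width"])
E
```

```text
0.11 0.11 [0.25 0.45 0.33]
0.1093 0.1093 [0.47 0.12 0.05]
0.1086 0.1086 [ 0.23  0.36 -0.58]
0.1079 0.1079 [ 0.18  0.16 -0.29]
0.1072 0.1072 [-0.01 -0.3   0.02]
0.1065 0.1067 [-0.18  0.11  0.85]
0.1058 0.1061 [-0.63 -0.48  2.17]
0.1051 0.1055 [-0.89  0.28  4.3 ]
[-1.06928018 -0.01116774  4.30684714] 19.6083 [0.52756979 0.19696064 0.10524181] 0.043360720296312
```

```bash
python3 - <<'E'
from desc import *
import pickle
manip.set_gripper(.085);manip.dwell(.4);s=manip.state();print(s["clock"],s["gripper_width"],s["contact_force"])
c=cap("wrist");pickle.dump(c,open("wr.pkl","wb"));cv2.imwrite("pics/wr.png",cv2.resize(c["image"][120:300,170:340],(680,720))[:600])
manip.move_linear([*t,.19],rate=.15);manip.dwell(.2)
c=cap("wrist");pickle.dump(c,open("wu.pkl","wb"));cv2.imwrite("pics/wu.png",cv2.resize(c["image"][120:300,170:340],(680,720))[:600])
print(manip.state()["clock"],manip.state()["tool_pos"],F())
hsv=cv2.cvtColor(c["image"],cv2.COLOR_BGR2HSV).astype(int);P=cloud(c)
m=(hsv[...,1]>150)&(hsv[...,0]>18)&(hsv[...,0]<35)&(P[...,2]>.15)&(np.hypot(P[...,0]-.5275,P[...,1]-.197)<.03)
u=np.argwhere(m)[:,::-1];zc=np.median(P[m][:,2]);print("cap",len(u),u.min(0),u.max(0),zc)
print(cv2.minEnclosingCircle(onz(c,u,zc)[:,:2].astype(np.float32)))
E
```

```text
20.7667 0.08505967421491342 [0.18322452 0.10112167 0.57453636]
21.7833 [0.52659874 0.19663737 0.188585  ] [0.01939734 0.25307286 0.11350637]
cap 1093 [222 191] [353 345] 0.16333666547985207
((0.5414496064186096, 0.12178370356559753), 0.08851946145296097)
```

View pics/wu.png

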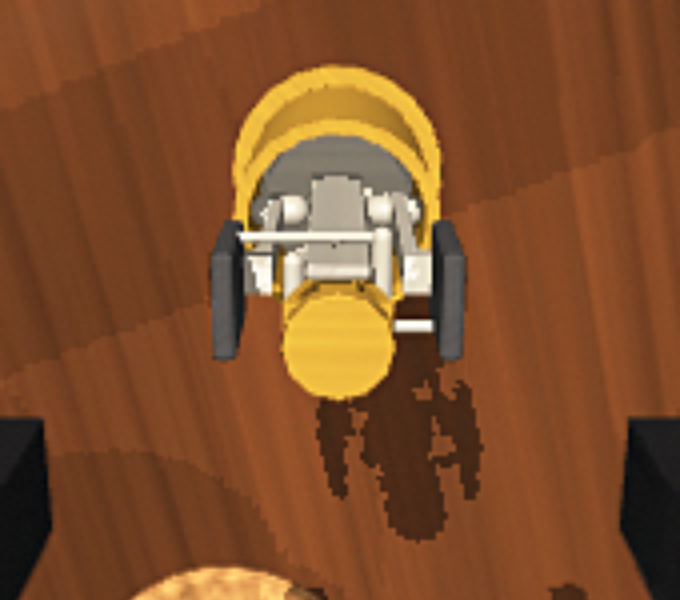

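```bash
python3 - <<'E'
from desc import *
import pickle
c=pickle.load(open("wu.pkl","rb"));hsv=cv2.cvtColor(c["image"],cv2.COLOR_BGR2HSV).astype(int);P=cloud(c)
m=(hsv[...,1]>150)&(hsv[...,0]>18)&(hsv[...,0]<35)&(P[...,2]>.158)&(P[...,2]<.168);m[230:]=0
u=np.argwhere(m)[:,::-1];zc=np.median(P[m][:,2]);print("cap",len(u),u.min(0),u.max(0),zc)
(cc,r)=cv2.minEnclosingCircle(onz(c,u,zc)[:,:2].astype(np.float32));print(cc,r)
r_=rot(np.radians(-13))
manip.set_gripper(0.0,10);print(manip.state()["gripper_width"])
manip.move_linear([*cc,.19],rate=.1)
manip.move_linear([*cc,.169],rate=.05);manip.dwell(.2);f0=F(8);print("f0",f0)
z=.169
while z>.152:
    z-=.001;manip.move_linear([*cc,z],rate=.04);f=F(3)-f0;print(round(z,4),manip.state()["tool_pos"][2].round(4),f.round(2))
    if f[2]>5.5: break
print(manip.state()["clock"])
E
```

```text
cap 594 [241 191] [268 219] 0.16241251771534881
(0.5273662209510803, 0.1976964920759201) 0.011434509418904781
0.0009769927679424044
f0 [-0.06859107 -0.07542079  0.09974443]
0.168 0.1679 [ 0.35  0.84 -0.04]
0.167 0.1669 [-0.2   0.08  0.25]
0.166 0.1659 [-0.52  0.12  0.17]
0.165 0.165 [ 0.17 -0.27  0.14]
0.164 0.164 [-0.09  0.03  0.07]
0.163 0.1629 [ 0.1   0.18 -0.1 ]
0.162 0.1619 [-0.42  0.23 -0.3 ]
0.161 0.1609 [ 0.17  0.08 -0.51]
0.16 0.1599 [-0.07  0.02 -0.23]
0.159 0.1589 [-0.26  0.22 -0.27]
0.158 0.158 [ 0.23 -0.44 -0.18]
0.157 0.1569 [-0.46  0.15 -0.07]
0.156 0.156 [-0.29  0.31  0.35]
0.155 0.1549 [ 0.09 -0.56 -0.14]
0.154 0.154 [ 0.03  0.09 -0.05]
0.153 0.1529 [0.17 0.56 0.09]
0.152 0.1519 [0.66 0.04 0.12]
29.375
```

```bash
python3 - <<'E'
from h import *
s=cap("side")["image"];b=cap("scene")["image"]
cv2.imwrite("pics/push.png",cv2.resize(np.hstack([s[100:210,160:290],b[190:300,240:370]]),(800,338),interpolation=cv2.INTER_CUBIC))
cv2.imwrite("pics/pushw.png",cap("wrist")["image"])
E
```

```text
(no output)
```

View pics/push.png

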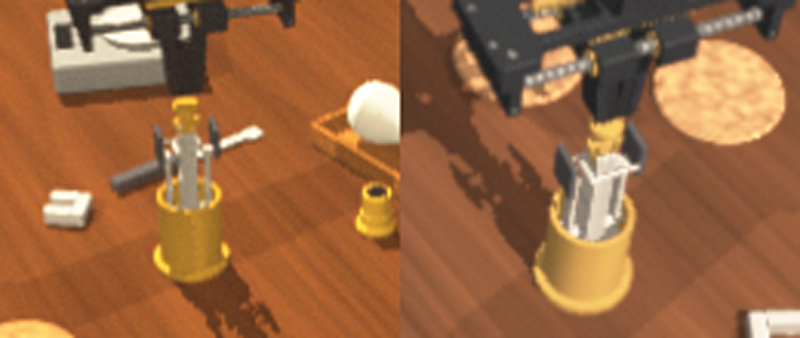

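View pics/pushw.png

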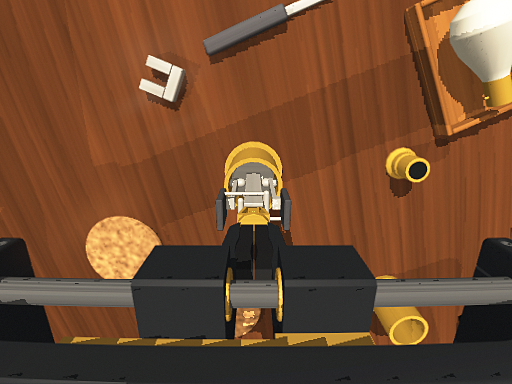

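```bash
python3 - <<'E'
from h import *
for n in("side","scene"):
    c=cap(n);P=cloud(c);hsv=cv2.cvtColor(c["image"],cv2.COLOR_BGR2HSV).astype(int)
    near=np.hypot(P[...,0]-.5275,P[...,1]-.197)<.04
    m=near&(hsv[...,1]>130)&(hsv[...,0]>15)&(hsv[...,0]<35)&(P[...,2]>.115)
    d=near&(hsv[...,2]<90)&(P[...,2]>.115)
    print(n,"brass z",np.percentile(P[m][:,2],[5,50,90,97,100]))
    k,l,st,ce=cv2.connectedComponentsWithStats(d.astype(np.uint8))
    for i in range(1,k):
        if st[i,4]>15: print("  dark",st[i],"z",np.percentile(P[l==i][:,2],[0,5,50,95]).round(4),np.median(P[l==i],0).round(4))
E
```

```text
side brass z [0.1364444  0.17127874 0.26627984 0.26953448 0.43320998]
  dark [ 198    3   35   63 1509] z [0.3616 0.3694 0.4232 0.4823] [0.5096 0.1686 0.4232]
  dark [ 202   67   33   64 1021] z [0.1723 0.1872 0.2789 0.3354] [0.52   0.1797 0.2789]
scene brass z [0.13700721 0.16231568 0.2690824  0.27072238 0.2800131 ]
  dark [314  76   9   8  17] z [0.5069 0.5073 0.5105 0.5145] [0.5648 0.2106 0.5105]
  dark [ 297   81   54   80 1506] z [0.3641 0.3783 0.4549 0.4937] [0.561  0.2048 0.4549]
  dark [326 127  16  18  96] z [0.4003 0.4033 0.4233 0.4328] [0.5428 0.2325 0.4233]
  dark [ 291  155   51   75 1785] z [0.1734 0.1923 0.2814 0.3376] [0.5408 0.2162 0.2814]
  dark [312 232   7  11  46] z [0.1155 0.1166 0.1276 0.1375] [0.5055 0.2012 0.1276]
  dark [290 239   6  14  43] z [0.1164 0.1174 0.1279 0.1384] [0.5536 0.1926 0.1279]
```

```bash
python3 - <<'E'
from desc import *
cc=(.52737,.1977);f0=F(6);print(f0)
z=.152;zc=None
while z>.118:
    z-=.001 if (zc is None or z>zc-.012) else .0005
    manip.move_linear([*cc,z],rate=.04);f=F(2)-f0;print(round(z,4),manip.state()["tool_pos"][2].round(4),f.round(2))
    if zc is None and f[2]>1.5: zc=z
    if f[2]>5.5: break
print(manip.state()["clock"])
E
```

```text
[-0.15187237  0.18709999  0.36440901]
0.151 0.1509 [ 0.53  0.41 -0.42]
0.15 0.1499 [-0.1  -1.14  0.04]
0.149 0.1489 [-0.26 -0.4  -0.98]
0.148 0.1479 [ 0.1  -0.16 -0.2 ]
0.147 0.1469 [ 0.02 -0.31 -0.29]
0.146 0.1459 [ 0.04 -0.16  0.45]
0.145 0.1449 [-0.04 -0.25 -0.55]
0.144 0.1439 [ 0.82 -0.76  0.18]
0.143 0.1429 [ 0.2  -0.07  0.25]
0.142 0.1419 [ 0.6  -0.15 -0.49]
0.141 0.1409 [-0.18  0.31 -0.86]
0.14 0.14 [0.6  0.51 0.31]
0.139 0.1392 [ 0.51 -0.15  1.33]
0.138 0.1381 [0.77 0.22 2.27]
0.137 0.137 [0.48 0.41 1.15]
0.136 0.1359 [0.68 0.38 1.3 ]
0.135 0.1349 [0.03 0.07 1.17]
0.134 0.1339 [1.08 0.13 1.34]
0.133 0.1329 [1.25 0.45 1.85]
0.132 0.1319 [0.77 0.25 1.57]
0.131 0.1309 [ 0.85 -0.07  1.29]
0.13 0.1299 [ 0.8  -0.2   1.04]
0.129 0.1289 [ 0.18 -0.03  0.82]
0.128 0.1279 [ 0.49 -0.24  1.89]
0.127 0.127 [ 0.22 -0.03  1.16]
0.126 0.1262 [-0.41 -0.3   3.99]
0.1255 0.1258 [-0.66  0.33  4.83]
0.125 0.1254 [-0.92 -0.27  4.65]
0.1245 0.125 [-0.91 -0.15  5.73]
37.9417
```

```bash
python3 - <<'E'
from desc import *
cc=(.52737,.1977);f0=np.array([-.1,.05,.15])
z=.1245
while z>.121:
    z-=.0004
    manip.move_linear([*cc,z],rate=.03);f=F(5)-f0;print(round(z,4),manip.state()["tool_pos"][2].round(4),f.round(2))
    if f[2]>8.2: break
manip.dwell(.2);print(F(8)-f0,manip.state()["clock"])
E
```

```text
0.1241 0.1248 [-1.5   0.16  6.41]
0.1237 0.1245 [-1.53  0.12  6.79]
0.1233 0.1242 [-1.96  0.16  7.14]
0.1229 0.1239 [-1.66  0.01  7.38]
0.1225 0.1235 [-1.76 -0.15  7.62]
0.1221 0.123 [-1.95  0.15  7.58]
0.1217 0.1228 [-1.62 -0.17  8.07]
0.1213 0.1225 [-2.09  0.32  8.6 ]
[-1.63326616  0.16269931  8.49599896] 40.9417
```

```bash
python3 - <<'E'
from desc import *
manip.move_linear([.52737,.1977,.185],rate=.15)
manip.set_gripper(.085);manip.dwell(.1)
c=cap("wrist");cv2.imwrite("pics/wl.png",cv2.resize(c["image"][120:300,170:340],(680,720))[:600])
hsv=cv2.cvtColor(c["image"],cv2.COLOR_BGR2HSV).astype(int);P=cloud(c)
m=(hsv[...,1]>150)&(hsv[...,0]>18)&(hsv[...,0]<35)&(P[...,2]>.135)&(P[...,2]<.168);m[230:]=0
u=np.argwhere(m)[:,::-1];zc=np.median(P[m][:,2]);print("cap",len(u),u.min(0),u.max(0),zc,cv2.minEnclosingCircle(onz(c,u,zc)[:,:2].astype(np.float32)))
d=(hsv[...,2]<100)&(P[...,2]>.1)&(P[...,2]<.15)&(np.hypot(P[...,0]-.5275,P[...,1]-.197)<.04)
k,l,st,ce=cv2.connectedComponentsWithStats(d.astype(np.uint8))
for i in range(1,k):
    if st[i,4]>15:print(st[i],np.median(P[l==i],0).round(4),P[l==i][:,2].max())
print(manip.state()["clock"])
E
```

```text
cap 533 [240 189] [266 215] 0.14810151024825877 ((0.5282798409461975, 0.197688490152359), 0.012045977637171745)
[221 178  10  35 263] [0.5052 0.2047 0.1396] 0.14224485045819515
[276 178  10  36 256] [0.5501 0.1936 0.1397] 0.14201967799702403
42.9583
```

View pics/wl.png

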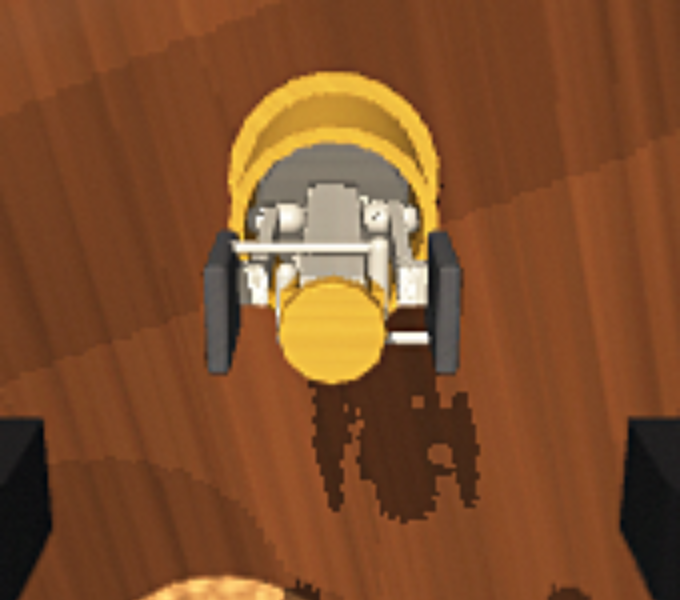

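```bash
python3 - <<'E'
from desc import *
import pickle
g=pickle.load(open("wgauge.pkl","rb"));hsv=cv2.cvtColor(g["image"],cv2.COLOR_BGR2HSV).astype(int);P=cloud(g)
m=((hsv[...,0]>8)&(hsv[...,0]<30)&(hsv[...,2]>180)&(hsv[...,1]<190)&(P[...,2]<.016)&(np.hypot(P[...,0]-.463,P[...,1]+.138)<.075)).astype(np.uint8)
h=cv2.convexHull(np.argwhere(m)[:,::-1].astype(np.float32)).reshape(-1,2);print("coaster",h.min(0),h.max(0),cv2.minEnclosingCircle(onz(g,h,.008)[:,:2].astype(np.float32)))
a=np.array([.5278,.1973])
manip.move_linear([*a,.102],rate=.1);manip.dwell(.1);s0=manip.state()
manip.set_gripper(.040,25);manip.dwell(.1);s=manip.state();print(s["gripper_width"],s["contact_force"])
for z in (.106,.125,.15,.178,.20):
    manip.move_linear([*a,z],rate=.06);s=manip.state();print(z,s["contact_force"].round(2))
manip.dwell(.2);s=manip.state();print(s["clock"],s["gripper_width"],s["contact_force"]-s0["contact_force"],s["moment"]-s0["moment"])
b=cap("scene")["image"][150:300,220:370];w=cap("wrist")["image"][120:300,160:340]
cv2.imwrite("pics/out.png",np.hstack([cv2.resize(b,(400,400)),cv2.resize(w,(400,400))]))
E
```

```text
coaster [220. 115.] [287. 180.] ((0.4646513760089874, -0.1376713365316391), 0.050952598452568054)
0.043328355114801424 [-0.55038587  0.80157427  0.5660035 ]
0.106 [ 0.17 -0.31 -3.16]
0.125 [ 0.05  0.32 -1.94]
0.15 [-0.63 -0.62 -2.72]
0.178 [-1.12 -0.23 -2.55]
0.2 [ 0.56  0.69 -2.36]
47.4667 0.04354933012580108 [-1.47690896 -0.56343922 -2.15509517] [ 0.01304319  0.0591319  -0.03369468]
```

View pics/out.png

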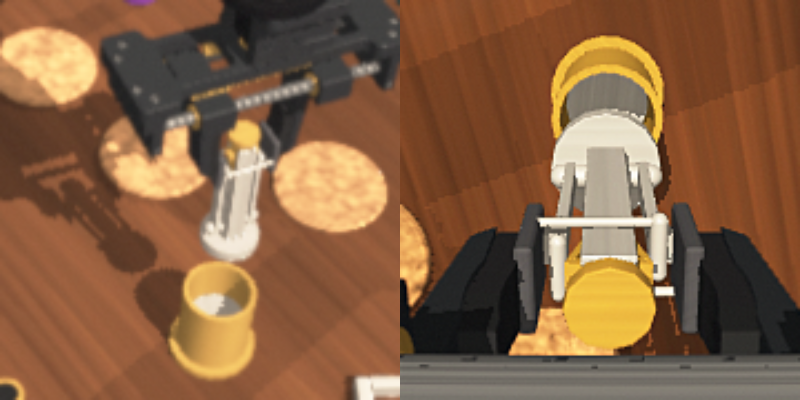

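```bash
python3 - <<'E'
from desc import *
a=(.4640,-.1376)
manip.move_linear([*a,.20],rate=.22)
manip.move_linear([*a,.085],rate=.1);manip.dwell(.2)
f0=F(6);print(f0,manip.state()["clock"])
z=.085
while z>.070:
    z-=.0008;manip.move_linear([*a,z],rate=.03);f=F(3)-f0
    if f[2]>1.8: break
print(z,manip.state()["tool_pos"],f,manip.state()["clock"])
E
```

```text
[ 0.369182    0.20380083 -2.50531045] 50.8667
0.07460000000000007 [ 0.46428143 -0.13773472  0.0754156 ] [-2.88634518  0.07028944  8.06966022] 54.7667
```

```bash
python3 - <<'E'
from desc import *
a=(.4640,-.1376)
manip.move_linear([*a,.0754],rate=.03);manip.dwell(.1);print(F(4))
manip.set_gripper(.085);manip.dwell(.2)
manip.move_linear([*a,.20],rate=.12);manip.dwell(.2)
c=cap("wrist");P=cloud(c);hsv=cv2.cvtColor(c["image"],cv2.COLOR_BGR2HSV).astype(int)
m=(hsv[...,1]>150)&(hsv[...,0]>18)&(hsv[...,0]<35)&(P[...,2]>.1)&(np.hypot(P[...,0]-a[0],P[...,1]-a[1])<.03)
u=np.argwhere(m)[:,::-1];zc=np.median(P[m][:,2]);print("cap",zc,P[m][:,2].max(),cv2.minEnclosingCircle(onz(c,u,zc)[:,:2].astype(np.float32)))
d=(hsv[...,2]<110)&(P[...,2]>.095)&(P[...,2]<.125)&(np.hypot(P[...,0]-a[0],P[...,1]-a[1])<.04)
k,l,st,ce=cv2.connectedComponentsWithStats(d.astype(np.uint8));W=[]
for i in range(1,k):
    if st[i,4]>15:
        uu=np.argwhere(l==i)[:,::-1];top=P[l==i][:,2].max();W.append(st[i]);print(st[i],np.median(P[l==i],0).round(4))
if len(W)==2:
    W.sort(key=lambda w:w[0]);y=W[0][1]+W[0][3]-3
    e=onz(c,[(W[0][0]-.5,y),(W[1][0]+W[1][2]-.5,y)],.113);print("over outer faces",np.linalg.norm(e[0]-e[1]))
s=cap("side")["image"][170:310,190:330];b=cap("scene")["image"][100:220,170:300];w=c["image"][80:280,150:350]
cv2.imwrite("pics/end.png",np.hstack([cv2.resize(i,(266,400),) if 0 else cv2.resize(i,(266,266),interpolation=cv2.INTER_CUBIC) for i in(s,b,w)]))
print(manip.state()["clock"])
E
```

```text
[-0.73074269  0.23410137  1.01098628]
cap 0.31166520948705906 0.3149609199602933 ((0.48058873414993286, -0.1048782467842102), 0.027101024985313416)
[226 169   7  28 152] [ 0.4414 -0.1311  0.1128]
[274 169   7  28 147] [ 0.487  -0.1413  0.1129]
over outer faces 0.053747341585230896
57.675
```

View pics/end.png

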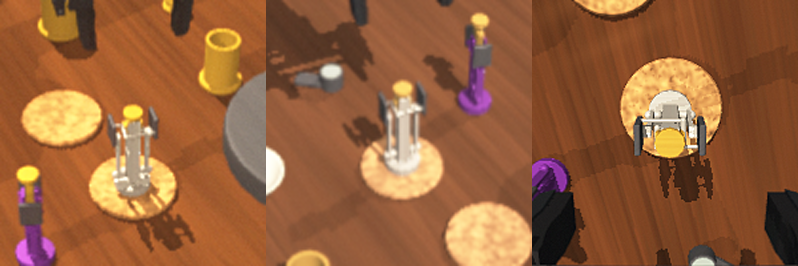

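```bash
python3 - <<'E'
from h import *
c=cap("wrist");P=cloud(c);hsv=cv2.cvtColor(c["image"],cv2.COLOR_BGR2HSV).astype(int)
m=(hsv[...,1]>150)&(hsv[...,0]>18)&(hsv[...,0]<35)&(P[...,2]>.1)&(P[...,2]<.15)&(np.hypot(P[...,0]-.464,P[...,1]+.1376)<.03)
u=np.argwhere(m)[:,::-1];zc=np.median(P[m][:,2]);print("cap",zc,cv2.minEnclosingCircle(onz(c,u,zc)[:,:2].astype(np.float32)))
order.close_job();print(manip.state()["clock"])
E
```

```text
cap 0.12096680627282458 ((0.463614821434021, -0.13673575222492218), 0.011935107409954071)
the job is handed in; nothing more can be done
the job is handed in; nothing more can be done
```

The wide tube's bore is measured, and the gauge is back on its own coaster, upright and still locked. I handed the job in shortly after the robot's clock read 57.7 s. No verdict is reported.

- **Insertion:** I squeezed the gauge by its wings and lowered it into the wide tube. Its foot met the coins at about 4 N, with its underside about 35 mm above the table. I then let go, and the plungers sprang out.
- **Locking:** I pushed the cap down with shut fingers until it went tight at about 8.5 N. The cap sank about 14.3 mm. I then gripped the wings again and drew the gauge straight out.
- **Last checks:**
  - The cap top is at z = 0.121 m, which puts the lock about 15 mm down.
  - The gauge's axis is within about 2 mm of the coaster's centre and looks upright in all three views.
  - The robot is clear of everything, and no bystander in the last views looks disturbed.

Some readings disagreed or were off:
- **Wing span:** it read 53.7 mm on the coaster, against an expected 52 mm. That would put the plungers about 3.9 mm out, near the 4.1 mm limit. Their spacing grew only about 0.5 mm from when the gauge was locked in the tube, so I took most of the gap as pixel error.
- **Cameras:** the scene and side views differed by about 8 mm in each of x and y at the gauge, so I relied on the wrist camera.
- **Fingertips:** when shut, they sit about 20 mm higher than the reported tool point. My first push at the cap therefore stopped short, and I had to go lower.
- **Set-down:** the gauge met the coaster at about 8 N, a bit harder than I intended.

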